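Set up the bean-grading screen shaker

TASK

Make the bean-grading shaker ready to run: first move whatever was left on its deck into the grey tray, then lower the screens you find on the bench down over the two rods, flat and fully home and never dropped down the rods, largest holes on top (red over yellow over blue). Then lower the cover onto the stack in the same way and slide one orange lock collar down each rod onto it. Leave the jar and the mug where they stand.

Things in the scene. Friction and masses are not known exactly. Their poses are not given: they have to be found in the camera images.
- coarse_mid (a point): Coarse screen (may be absent), red, largest holes: open frame 145 (x) by 134 (y), 34 high, 0.3 kg, lying flat; sheet floor, its top 5 above the underside. Grip rib across the middle along y, 14 thick, top 34, 58 clear either side inside. Ears 10 thick at the underside, to y = +-101, 16 dia. holes at y = +-84. Point: centre, 17 above underside. Stacks rim on rim, 34 each; either way round.
- medium_mid (a point): Medium screen (may be absent), yellow, middle-sized holes: open frame 145 (x) by 134 (y), 34 high, 0.3 kg, lying flat; sheet floor, its top 5 above the underside. Grip rib across the middle along y, 14 thick, top 34, 58 clear either side inside. Ears 10 thick at the underside, to y = +-101, 16 dia. holes at y = +-84. Point: centre, 17 above underside. Stacks rim on rim, 34 each; either way round.
- fine_mid (a point): Fine screen (may be absent), blue, smallest holes: open frame 145 (x) by 134 (y), 34 high, 0.3 kg, lying flat; sheet floor, its top 5 above the underside. Grip rib across the middle along y, 14 thick, top 34, 58 clear either side inside. Ears 10 thick at the underside, to y = +-101, 16 dia. holes at y = +-84. Point: centre, 17 above underside. Stacks rim on rim, 34 each; either way round.
- cover_bar (a point): Cover: aluminium plate 145 (x) by 134 mm (y), 12 thick, 0.35 kg, lying flat, with the screens' ears (12 thick) and 16 mm holes at y = +-84. Black handle bar on top along y: 14 thick, 110 long, 16 high, 16 above the plate. Point: centre of the bar, 36 above the underside; z up. Either way round fits.
- deck (a point): Screen shaker, fixed: white housing 180 mm (its x) by 215 mm (its y) with a flat steel deck on top. The point is the centre of the deck's upper surface, 70 mm above the bench; its y axis runs from the right rod to the left rod. Screens and cover go centred on this point with their y along its y.
- rod_left (a point): Tip of the upright steel rod at y = +84 mm of the deck: 12 mm diameter, 140 mm high above the deck, the top 14 mm tapering to a 5 mm tip.
- rod_right (a point): Tip of the same kind of rod at y = -84 mm of the deck.
- collar_a_mid (a point): Orange lock collar: upright tube, 38 mm outside diameter, 55 mm high, 18 mm bore right through, 90 g, loose, slides freely on a rod. The point is its centre, half-way up (27.5 mm).
- collar_b_mid (a point): Second orange lock collar, the same. Either collar suits either rod.
- brush_mid (a point): Cleaning brush left on the deck; may be absent. Wooden back 30 mm (its x) by 120 mm (its y), the upper 18 mm of its 36 mm height; below it black bristles 24 by 112 mm, stiff. Lies bristles down, 90 g. The point is its centre, half-way up (18 mm).
- tin_mid (a point): Round sample tin with a green lid left on the deck; may be absent. 58 mm diameter, 48 mm high, upright, 0.12 kg. The point is its centre, half-way up (24 mm).
- tray: Open grey tray on the bench, fixed: 130 mm (its x) by 210 mm (its y), walls 4 mm thick and 30 mm high, floor 4 mm thick. Origin at the centre of its underside, on the bench.
- jar: Bystander: amber glass jar, 72 mm diameter, 110 mm high. Origin at the centre of its underside.
- mug: Bystander: blue mug, 80 mm diameter, 90 mm high. Origin at the centre of its underside.
There are look-alikes about, which are no part of the job. Leave any green look-alike of the part that bears cover_bar alone.

How it is judged:
By the outcome, as a careful person would: the job done as asked, in the order asked, and still so for the second after the job is handed in, with the robot touching nothing.
Of coarse, medium, fine only 2 to 3 are there at a start; the rules pass over those that are not, and their reading is None.
Of brush, tin only 1 to 2 are there at a start; the rules pass over those that are not, and their reading is None.
At some moment in a run one of coarse, medium, fine, cover, brush may be knocked a few centimetres aside while the robot is not near it.
It also fails if it takes over 210 s, if anything falls off the work surface, if the arm or the gripper's body presses on something with over 40 N, if the wrist force passes 120 N, or if a joint passes its speed limit or range.

ROBOT

A 7-joint arm with a two-finger parallel gripper is mounted at the origin on the work surface. World frame = base frame: x ahead of the robot, y to its left, z up, the work surface at z = 0. Lengths are in m, angles in rad, forces in N, time in s.
With the tool pointing down it reaches from about 0.4 to 0.925 m from the base axis. Payload 4.1 kg.
Tool frame: the origin (TCP) lies at the very end of the fingers, on their centre line; the grasp point (between the pads) lies 19 mm behind it (arm.grasp_offset is the distance from the TCP to the grasp point, in m); z points along the fingers, y is the line along which they close (so a half turn about z gives the same grasp; the last joint's range is limited). The gripper opens to 85 mm and grips with 20 to 120 N. Pads are 22 mm wide; open, the fingers measure 114 mm over their backs; the gripper's body (76 mm by 85 mm) begins 54 mm behind the grasp point. The pads swing forward as they close: fully open they stand 13 mm farther back than shut.
Start: joints at [1.2, 0.398, 0.045, 1.537, -0.019, 1.207, -0.051], TCP at [0.175, -0.626, 0.231] pointing down, gripper open.
Joint ranges: [-2.82, 2.82], [-0.49, 2.23], [-1.37, 1.46], [0, 2.46], [-1.36, 4.5], [0.23, 2], [-2.94, 2.94]. Speed limits (rad/s): [2.57, 2.57, 3.14, 3.14, 3.14, 3.14, 3.14].

INTERFACE

Orientations are given as a 3x3 rotation matrix whose columns are the frame's x, y, z axes.
In Python, from rig import arm, optics, finder gives the robot as it stands. The module is installed in compiled form; this text tells all that it offers.
- The arm moves only by the tool play_rows, never from a script. Its argument "motion" is text: rows parted by semicolons, each of 7 numbers parted by spaces: the gripper's target within -1 to 1 (shut at 1, half-way at 0, fully open at -1), then the shift along the world's x, y, z in m, then the turn, a rotation vector about the world's x, y, z in units of 6 degrees (1.0 is 6 degrees). A call has 1 to 20 rows; each row shifts and turns the commanded pose from where the row before left it; what a row does not reach is not made up. A row lasts 1/8 s, in which the tool goes at most 62.5 mm and 10.7 degrees, less where a joint would pass 70% of its speed; a pose out of reach is approached as far as the arm can. A call with a gripper value outside its range is refused whole. The fingers move at their own pace and stop on an object; the grip force is fixed at half the most. Time passes only in rows, so rows that do not move let the fingers close. It gives the time, the measured TCP pose, the force, the opening and the grip force at its end, in the units of the state.
- arm.get_state(): the state, without advancing time (a new reading comes with each control period).
- optics.read_camera(name): name is "scene" or "top" or "wrist"; returns (picture, depth): 384x512x3 uint8, red, green, blue; 384x512 float32, m along the optical axis (not along the pixel's ray), 0 where there is no reading.
- optics.get_calibration(name): a dict with "fx", "fy", "cx", "cy" (pixels), "k1" (the pictures are not rectified: a ray, as slopes to the right and down, at radius r is drawn at 1 + k1 r^2 times it, then the intrinsics apply), "T" (4x4, takes a point from camera to world coordinates); the wrist camera has in their place "tool_from_camera" (4x4, takes a point from camera to tool coordinates, whose origin is the TCP and whose axes are the flange's). Camera axes: x right, y down, z forward; pixel columns grow to the right and rows downward; lengths in m; the calibration is good to about 2 mm. A picture is of the moment at which its call begins: read the wrist's pose just before it. get_calibration takes no time and is no camera call.
- arm.sign_off(): hands the job in; it is judged then, once.
Trained networks look in the newest picture that a camera, given by its name, has taken for a name from the list of things; names that differ only in an ending like _2 or _b are one class to them, and where a whole thing is asked for, a point or a joint stands for the part that bears it (a point fixed in the world has none). Each returns a list of dicts, best first, with "p" (0 to 1); they miss things now and then, are a little off and sometimes report something else, mostly with a low value. They report only what shows in the picture. A call takes as long as a camera call. They do not tell look-alikes from the thing itself.
- finder.outline_of(target, camera): "pixels" (384x512 bool, what is visible of it).
- finder.landmark_of(target, camera): "location" ([x, y, z] in m, in world coordinates, good to about 4 mm: a listed point, or the origin of a listed thing).
The state is a dict: "t": time; "q": joint angles; "qvel": joint speeds; "effort": joint torques, N m; "ee_pos": TCP position; "tcp_rot": TCP orientation; "force": force on the tool from outside, world axes, zero at the start; "torque": the same for the moment, N m; "opening": opening from 0.0 (shut) to 1.0 (fully open); "gripper_force": force on a finger pad.
Only numpy, scipy, OpenCV 4.12 (cv2) and the standard library are available. Lean on these libraries where they do the work, as an engineer would, in place of code of your own. Each camera call takes 0.05 s, during which the arm holds its last target. There are 200 camera calls.

## Working session

There is one attempt and no reset: what is moved stays moved. The work goes in short steps, Python scripts to look and compute and a tool call to move; the robot and the scene stay as the last step left them, time stands still between calls to the robot, and variables do not carry over. Pictures are saved under pics/ and viewed, at most 18 in all, crops included, and the job is handed in when it is done.

Besides the shell and the picture viewer there is one more tool, called as name(argument=value, ...) on one line, values as JSON. play_rows: Moves the arm, as the interface text tells. Its arguments: {"type":"object","properties":{"motion":{"type":"string"}},"required":["motion"]}

```bash
mkdir -p pics
cat > h.py <<'E'
from rig import arm, optics, finder
import numpy as np, cv2
def pic(cam,name):
    im,d=optics.read_camera(cam); cv2.imwrite('pics/'+name,im[:,:,::-1]); return im,d
def T(cam):
    c=optics.get_calibration(cam)
    if cam=='wrist':
        s=arm.get_state(); M=np.eye(4); M[:3,:3]=s['tcp_rot']; M[:3,3]=s['ee_pos']; return c,M@c['tool_from_camera']
    return c,np.array(c['T'])
def cloud(cam,d,c,M):
    v,u=np.mgrid[:384,:512]
    K=np.array([[c['fx'],0,c['cx']],[0,c['fy'],c['cy']],[0,0,1]])
    p=cv2.undistortPoints(np.stack([u,v],-1).reshape(-1,1,2).astype(np.float64),K,np.array([c['k1'],0,0,0])).reshape(384,512,2)
    P=np.concatenate([p*d[...,None],d[...,None]],-1)
    return P@M[:3,:3].T+M[:3,3]
def look(cam,name):
    c,M=T(cam); im,d=pic(cam,name); W=cloud(cam,d,c,M); W[d==0]=np.nan; np.save('last_%s.npy'%cam,W); return im,W
E
python3 - <<'E'
from h import *
for cam in ('top','scene'):
    im,W=look(cam,cam+'0.png')
    for n in ['coarse_mid','medium_mid','fine_mid','cover_bar','deck','rod_left','rod_right','collar_a_mid','brush_mid','tin_mid','tray','jar','mug']:
        print(cam,n,[(np.round(r['location'],3).tolist(),round(r['p'],2)) for r in finder.landmark_of(n,cam)][:4])
E
```

```text
top coarse_mid [([0.616, 0.29, 0.022], 0.57)]
top medium_mid [([0.608, -0.292, 0.01], 0.69)]
top fine_mid [([0.418, -0.586, 0.001], 0.17)]
top cover_bar [([0.276, -0.244, 0.034], 0.97), ([0.411, 0.281, 0.035], 0.91)]
top deck [([0.482, -0.027, 0.071], 0.56)]
top rod_left [([0.475, 0.059, 0.206], 0.6)]
top rod_right [([0.489, -0.107, 0.209], 0.98), ([0.546, -0.442, 0.026], 0.48), ([0.614, 0.288, 0.018], 0.32)]
top collar_a_mid [([0.534, 0.442, 0.029], 0.63)]
top brush_mid [([0.49, -0.026, 0.07], 0.36), ([0.44, -0.031, 0.094], 0.33)]
top tin_mid [([0.441, -0.034, 0.097], 0.63)]
top tray [([0.716, 0.02, -0.001], 0.85)]
top jar [([0.417, -0.587, 0.002], 0.52), ([0.491, -0.106, 0.21], 0.18)]
top mug [([0.411, 0.554, 0.001], 0.69)]
scene coarse_mid [([0.615, 0.294, 0.02], 0.69)]
scene medium_mid [([0.609, -0.294, 0.016], 0.9), ([0.412, 0.284, 0.034], 0.55)]
scene fine_mid [([0.415, 0.557, -0.001], 0.23)]
scene cover_bar [([0.411, 0.282, 0.035], 0.94), ([0.277, -0.245, 0.036], 0.59)]
scene deck [([0.48, -0.024, 0.075], 0.85), ([0.535, 0.44, 0.03], 0.69)]
scene rod_left [([0.477, 0.055, 0.208], 0.8)]
scene rod_right [([0.49, -0.11, 0.208], 0.69)]
scene collar_a_mid [([0.538, 0.442, 0.028], 0.52), ([0.44, -0.032, 0.097], 0.32)]
scene brush_mid [([0.478, 0.056, 0.206], 0.17)]
scene tin_mid [([0.439, -0.032, 0.099], 0.7)]
scene tray [([0.713, 0.02, -0.003], 0.89), ([0.616, 0.295, 0.02], 0.5), ([0.476, 0.057, 0.207], 0.37)]
scene jar [([0.42, -0.584, 0.004], 0.6), ([0.414, 0.555, 0.002], 0.27)]
scene mug [([0.416, 0.558, 0.003], 0.96)]
```

View pics/top0.png

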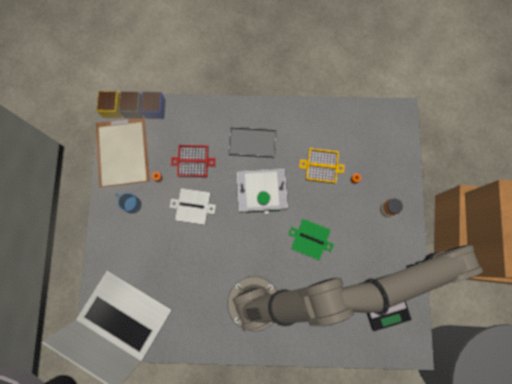

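View pics/scene0.png

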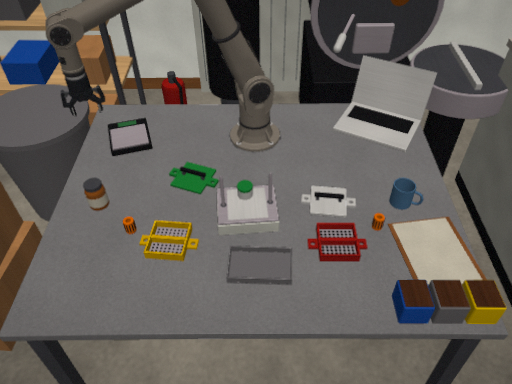

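The top view shows a red screen (193,161), a yellow screen (322,165), the white cover (192,206), collars (157,176) and (356,178), and the tin on the deck (263,198). The green cover (312,239) is the look-alike. There is no blue screen and no brush. The scene view agrees.

```bash
cat >> h.py <<'E'
def where():
    s=arm.get_state(); R=np.array(s['tcp_rot']); yaw=np.degrees(np.arctan2(R[1,1],R[0,1]))
    print('t %.1f pos %s yawY %.2f tilt %.2f open %.2f gf %.1f F %s'%(s['t'],np.round(s['ee_pos'],4),yaw,np.degrees(np.arccos(-R[2,2])),s['opening'],s['gripper_force'],np.round(s['force'],1)))
    return s
E
python3 - <<'E'
from h import *
s=where(); print(np.round(s['tcp_rot'],3)); c=optics.get_calibration('wrist'); print(np.round(c['tool_from_camera'],3),c['fx'],c['k1'])
E
```

```text
t 1.4 pos [ 0.1746 -0.6262  0.2314] yawY -74.42 tilt 0.01 open 1.00 gf 0.0 F [-0.7 -1.   0.4]
[[ 0.963  0.269  0.   ]
 [ 0.269 -0.963 -0.   ]
 [ 0.     0.    -1.   ]]
[[-0.001 -0.954 -0.301  0.076]
 [ 1.    -0.001 -0.     0.   ]
 [-0.    -0.301  0.954 -0.142]
 [ 0.     0.     0.     1.   ]] 282.28974586500755 -0.00955360310278366
```

play_rows(motion="-1 0.022 0.0494 0.012 0 0 1.1;-1 0.022 0.0494 0.012 0 0 1.1;-1 0.022 0.0494 0.012 0 0 1.1;-1 0.022 0.0494 0.012 0 0 1.1;-1 0.022 0.0494 0.012 0 0 1.1;-1 0.022 0.0494 0.012 0 0 1.1;-1 0.022 0.0494 0.012 0 0 1.1;-1 0.022 0.0494 0.012 0 0 1.1;-1 0.022 0.0494 0.012 0 0 1.1;-1 0.022 0.0494 0.012 0 0 1.1;-1 0.022 0.0494 0.012 0 0 1.1;-1 0.022 0.0494 0.012 0 0 1.1;-1 0 0 0 0 0 0;-1 0 0 0 0 0 0")

```text
t: 3.15
ee_pos: [0.4382, -0.0341, 0.3752]
tcp_rot: [[-0.082, 0.997, -0.0], [0.997, 0.082, -0.001], [-0.001, -0.0, -1.0]]
force: [0.0, -0.6, 0.2]
opening: 0.996
gripper_force: 0.0
```

Run:
```python
from h import *
where(); im,W=look('wrist','w1.png')
for n in ['tin_mid','deck','rod_left','rod_right','brush_mid']:
    print(n,[(np.round(r['location'],3).tolist(),round(r['p'],2)) for r in finder.landmark_of(n,'wrist')][:3])
# tin lid
z=W[...,2]; g=(im[...,1]>im[...,0]*1.5)&(im[...,1]>60)&(abs(z-.118)<.01)
print('lid',np.nanmedian(z[g]),cv2.minEnclosingCircle(W[g][:,:2].astype(np.float32)))
# housing deck
dk=(abs(z-.07)<.006)&(np.abs(W[...,0]-.48)<.15)&(np.abs(W[...,1]+.026)<.15); print('deck',np.nanmedian(z[dk]),cv2.minAreaRect(W[dk][:,:2].astype(np.float32)))
r=(z>.17)&(z<.215); 
for sgn in (1,-1):
    m=r&((W[...,1]+.026)*sgn>.03); p=W[m]; print('rod',len(p),np.median(p,0) if len(p) else '', p[:,2].max() if len(p) else '')
```

```text
t 3.1 pos [ 0.4382 -0.0341  0.3752] yawY 4.72 tilt 0.05 open 1.00 gf 0.0 F [ 0.  -0.6  0.2]
tin_mid [([0.442, -0.031, 0.093], 0.57), ([0.609, -0.292, 0.019], 0.16)]
deck []
rod_left [([0.475, 0.063, 0.211], 0.92), ([0.439, -0.029, 0.097], 0.62), ([0.716, 0.024, 0.001], 0.24)]
rod_right [([0.488, -0.108, 0.204], 0.85)]
brush_mid []
lid 0.11744762914511198 ((0.4372897148132324, -0.03149935603141785), 0.027980497106909752)
deck 0.06973581445064919 ((0.4817304313182831, -0.024497345089912415), (0.17633406817913055, 0.2100759595632553), 4.700329303741455)
rod 129 [0.47279982 0.05775928 0.20019987] 0.21098780298827202
rod 153 [ 0.4872864  -0.10518935  0.19529565] 0.2104616821353142
```

View pics/w1.png

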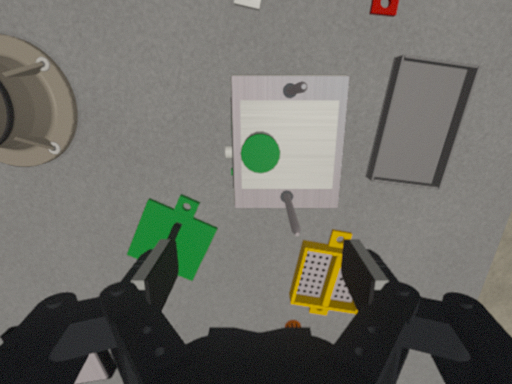

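play_rows(motion="-1 -0.0007 0.0026 -0.045 0 0 0;-1 0 0 -0.05 0 0 0;-1 0 0 -0.05 0 0 0;-1 0 0 -0.05 0 0 0;-1 0 0 -0.045 0 0 0;-1 0 0 -0.03 0 0 0;-1 0 0 -0.015 0 0 0;-1 0 0 -0.01 0 0 0;-1 0 0 0 0 0 0;1 0 0 0 0 0 0;1 0 0 0 0 0 0;1 0 0 0 0 0 0;1 0 0 0 0 0 0;1 0 0 0 0 0 0")

```text
t: 5.2
ee_pos: [0.4388, -0.0308, 0.0816]
tcp_rot: [[-0.083, 0.997, 0.002], [0.997, 0.083, -0.001], [-0.001, 0.002, -1.0]]
force: [-0.3, 0.7, 5.1]
opening: 0.658
gripper_force: 62.4
```

play_rows(motion="1 0 0 0.02 0 0 0;1 0 0 0.05 0 0 0;1 0 0 0.05 0 0 0;1 0 0 0.04 0 0 0;1 0.046 0.0085 0 0 0 -0.38;1 0.046 0.0085 0 0 0 -0.38;1 0.046 0.0085 0 0 0 -0.38;1 0.046 0.0085 0 0 0 -0.38;1 0.046 0.0085 0 0 0 -0.38;1 0.046 0.0085 0 0 0 -0.38;1 0 0 0 0 0 0;1 0 0 -0.05 0 0 0;1 0 0 -0.05 0 0 0;1 0 0 -0.05 0 0 0;1 0 0 -0.04 0 0 0;1 0 0 -0.02 0 0 0;1 0 0 -0.008 0 0 0;1 0 0 -0.004 0 0 0;1 0 0 0 0 0 0")

```text
t: 7.58
ee_pos: [0.7147, 0.0204, 0.0197]
tcp_rot: [[0.155, 0.988, 0.002], [0.988, -0.155, 0.0], [0.0, 0.002, -1.0]]
force: [-0.4, 0.6, -1.4]
opening: 0.658
gripper_force: 64.2
```

play_rows(motion="1 0 0 -0.003 0 0 0;1 0 0 0 0 0 0;-0.5 0 0 0 0 0 0;-0.6 0 0 0 0 0 0;-0.6 0 0 0 0 0 0;-0.6 0 0 0.03 0 0 0;-0.6 0 0 0.06 0 0 0;-0.6 0 0 0.06 0 0 0;0 0 0 0.06 0 0 0;0 -0.0176 -0.052 0.01 0 0 0;0 -0.0176 -0.052 0.01 0 0 0;0 -0.0176 -0.052 0.01 0 0 0;0 -0.0176 -0.052 0.01 0 0 0;0 -0.0176 -0.052 0.01 0 0 0;0 -0.0176 -0.052 0.01 0 0 0;0 0 0 0 0 0 0;0 0 0 0 0 0 0")

```text
t: 9.7
ee_pos: [0.6083, -0.2912, 0.2853]
tcp_rot: [[0.155, 0.988, 0.0], [0.988, -0.155, 0.001], [0.001, 0.0, -1.0]]
force: [-0.3, 0.3, 0.5]
opening: 0.499
gripper_force: 0.0
```

```bash
cat >> h.py <<'E'
def part(im,W,col,near,rad=.16,zr=(.004,.05)):
    "col: function(hsv)->mask; returns minAreaRect centre and yaw of part's y axis (deg)"
    hsv=cv2.cvtColor(im,cv2.COLOR_RGB2HSV).astype(int); z=W[...,2]
    m=col(hsv)&(z>zr[0])&(z<zr[1])&(np.hypot(W[...,0]-near[0],W[...,1]-near[1])<rad)
    m=cv2.morphologyEx(m.astype(np.uint8),cv2.MORPH_CLOSE,np.ones((3,3),np.uint8))
    n,l,st,_=cv2.connectedComponentsWithStats(m); k=1+np.argmax(st[1:,4]); m=(l==k)&np.isfinite(z)
    p=W[m][:,:2].astype(np.float32); (c,wh,a)=cv2.minAreaRect(p)
    if wh[0]>wh[1]: ang=a
    else: ang=a+90
    ang=(ang%180)          # direction of the long (y) axis
    return np.round(c,4),np.round(wh,4),round(ang-90,2),m
yellow=lambda h:(h[...,0]>18)&(h[...,0]<34)&(h[...,1]>120)&(h[...,2]>60)
red=lambda h:((h[...,0]<8)|(h[...,0]>172))&(h[...,1]>120)&(h[...,2]>50)
white=lambda h:(h[...,1]<60)
E
python3 - <<'E'
from h import *
where(); im,W=look('wrist','w2.png')
print(part(im,W,yellow,(.609,-.293))[:3])
for n in ['medium_mid','collar_a_mid']:
    print(n,[(np.round(r['location'],3).tolist(),round(r['p'],2)) for r in finder.landmark_of(n,'wrist')][:3])
im,W=look('top','t2.png')
print([(np.round(r['location'],3).tolist(),round(r['p'],2)) for r in finder.landmark_of('tin_mid','top')][:3])
E
```

```text
t 9.7 pos [ 0.6083 -0.2912  0.2853] yawY -8.91 tilt 0.06 open 0.50 gf 0.0 F [-0.3  0.3  0.5]
(array([ 0.6052, -0.2954]), array([0.2018, 0.1441]), -5.77)
medium_mid [([0.604, -0.292, 0.016], 0.89)]
collar_a_mid []
[([0.716, 0.021, 0.03], 0.72), ([0.718, 0.02, -0.003], 0.56)]
```

View pics/w2.png

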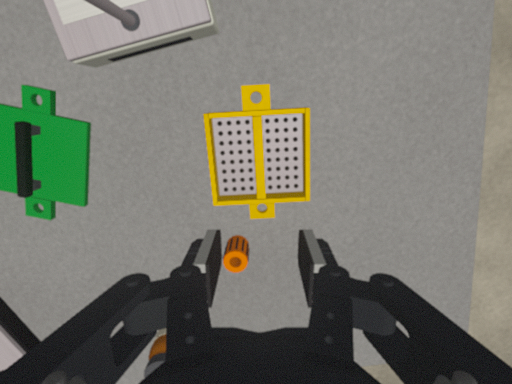

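play_rows(motion="0 -0.0031 -0.0042 -0.05 0 0 0.52;0 0 0 -0.05 0 0 0;0 0 0 -0.05 0 0 0;0 0 0 -0.05 0 0 0;0 0 0 -0.04 0 0 0;0 0 0 -0.02 0 0 0;0 0 0 -0.01 0 0 0;0 0 0 0 0 0 0;0 0 0 0 0 0 0;1 0 0 -0.003 0 0 0;1 0 0 0 0 0 0;1 0 0 0 0 0 0;1 0 0 0 0 0 0;1 0 0 0 0 0 0")

```text
t: 11.7
ee_pos: [0.6057, -0.2963, 0.0132]
tcp_rot: [[0.101, 0.995, 0.001], [0.995, -0.101, -0.001], [-0.001, 0.001, -1.0]]
force: [-0.6, 0.6, 5.5]
opening: 0.143
gripper_force: 62.1
```

play_rows(motion="1 0 0 0.01 0 0 0;1 0 0 0.02 0 0 0;1 0 0 0.05 0 0 0;1 0 0 0.05 0 0 0;1 0 0 0.05 0 0 0;1 0 0 0.05 0 0 0;1 0 0 0.04 0 0 0;1 -0.0155 0.034 0 0 0 0.22;1 -0.0155 0.034 0 0 0 0.22;1 -0.0155 0.034 0 0 0 0.22;1 -0.0155 0.034 0 0 0 0.22;1 -0.0155 0.034 0 0 0 0.22;1 -0.0155 0.034 0 0 0 0.22;1 -0.0155 0.034 0 0 0 0.22;1 -0.0155 0.034 0 0 0 0.21;1 0 0 0 0 0 0;1 0 0 0 0 0 0")

```text
t: 13.82
ee_pos: [0.481, -0.0243, 0.2828]
tcp_rot: [[-0.082, 0.997, 0.001], [0.997, 0.082, -0.001], [-0.001, 0.001, -1.0]]
force: [-0.5, -0.1, -3.5]
opening: 0.15
gripper_force: 60.8
```

Run:
```python
from h import *
s=where(); im,W=look('wrist','w3.png'); z=W[...,2]
zt=s['ee_pos'][2]
print(part(im,W,yellow,s['ee_pos'],zr=(zt-.03,zt+.04))[:3])
r=(z>.16)&(z<.215); 
for sgn in (1,-1):
    m=r&((W[...,1]+.026)*sgn>.03)&(abs(W[...,0]-.48)<.05); p=W[m]; print('rod',len(p),np.median(p,0) if len(p) else '', p[:,2].max() if len(p) else '')
```

```text
t 13.8 pos [ 0.481  -0.0243  0.2828] yawY 4.72 tilt 0.09 open 0.15 gf 60.8 F [-0.5 -0.1 -3.5]
(array([ 0.4779, -0.0036]), array([0.1457, 0.1628]), 4.75)
rod 195 [0.47481493 0.05846189 0.20301934] 0.21108955048472663
rod 0
```

View pics/w3.png

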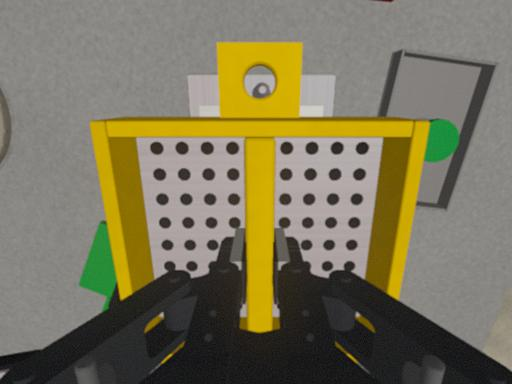

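```bash
cat >> h.py <<'E'
def held(im,W,col,s,yaw,zr=(-.03,.04),ear=.101):
    P=np.array(s['ee_pos']); zt=P[2]
    c,wh,a,m=part(im,W,col,P,zr=(zt+zr[0],zt+zr[1]))
    a=np.radians(yaw); ux=np.array([np.cos(a),np.sin(a)]); uy=np.array([-np.sin(a),np.cos(a)])
    q=W[m]; x=(q[:,:2]-P[:2])@ux; y=(q[:,:2]-P[:2])@uy
    e=y>.075
    print('body x',x.min(),x.max(),'ear x',x[e].min(),x[e].max(),'ymax',y.max(),'ear z',np.median(q[e][:,2]))
    cx=(x.min()+x.max())/2; cy=y.max()-ear
    # hole centre: ring of ear points
    print('off in part frame',np.round([cx,cy],4),'yaw',yaw); c0=P[:2]+cx*ux+cy*uy; print('centre',c0,'Lhole',c0+.084*uy)
    return c0
def rod(W,zlo=.16):
    z=W[...,2]; m=(z>zlo)&(z<.2105)&(np.hypot(W[...,0]-.4748,W[...,1]-.0592)<.02); p=W[m]
    for lo,hi in ((.16,.185),(.185,.198),(.198,.204),(.204,.2105)):
        k=(p[:,2]>lo)&(p[:,2]<hi)
        if k.sum()>5:
            print(lo,k.sum(),np.round(p[k].mean(0),4),np.round(np.ptp(p[k],0),4))
E
python3 - <<'E'
from h import *
s=where(); im,W=look('wrist','w3.png')
held(im,W,yellow,s,4.75); rod(W)
E
```

```text
t 13.9 pos [ 0.4811 -0.0248  0.2826] yawY 4.65 tilt 0.05 open 0.15 gf 60.8 F [-0.2 -0.6 -3.3]
body x -0.0739529025148807 0.07176539053776022 ear x -0.020997008478964418 0.019158411441201215 ymax 0.10237988459099132 ear z 0.2788076852758755
off in part frame [-0.0011  0.0014] yaw 4.75
centre [ 0.47992413 -0.0235638 ] Lhole [0.47296824 0.0601477 ]
0.185 34 [0.4747 0.0587 0.1966] [0.0116 0.0116 0.0038]
0.198 77 [0.475  0.0585 0.2008] [0.01   0.0102 0.006 ]
0.204 84 [0.4749 0.0586 0.2078] [0.0068 0.0071 0.0064]
```

play_rows(motion="1 0.0019 -0.0013 -0.02 0 0 0;1 0 0 -0.02 0 0 0;1 0 0 -0.014 0 0 0;1 0 0 -0.006 0 0 0;1 0 0 -0.006 0 0 0;1 0 0 0 0 0 0;1 0 0 0 0 0 0")

```text
t: 14.8
ee_pos: [0.4835, -0.0252, 0.2168]
tcp_rot: [[-0.082, 0.997, 0.001], [0.997, 0.082, -0.0], [-0.0, 0.001, -1.0]]
force: [-0.4, 0.2, -3.3]
opening: 0.146
gripper_force: 60.8
```

Run:
```python
from h import *
s=where(); im,W=look('wrist','w4.png')
held(im,W,yellow,s,4.75); rod(W)
cv2.imwrite('pics/w4c.png',cv2.resize(im[0:170,150:370,::-1],None,fx=3,fy=3))
```

```text
t 14.8 pos [ 0.4835 -0.0252  0.2168] yawY 4.72 tilt 0.07 open 0.15 gf 60.8 F [-0.4  0.2 -3.3]
body x -0.07393821453456857 0.07184466149199001 ear x -0.021160955991816083 0.019123162334236804 ymax 0.10236824761083864 ear z 0.2130556243981035
off in part frame [-0.001   0.0014] yaw 4.75
centre [ 0.48230817 -0.02396126] Lhole [0.47535228 0.05975024]
0.16 6 [0.476  0.0532 0.1742] [0.0049 0.0009 0.0215]
0.185 76 [0.4755 0.0586 0.1967] [0.0115 0.0114 0.0036]
0.198 145 [0.4749 0.0585 0.2012] [0.0157 0.0142 0.006 ]
0.204 256 [0.4752 0.0602 0.2076] [0.0159 0.0134 0.0065]
```

View pics/w4c.png

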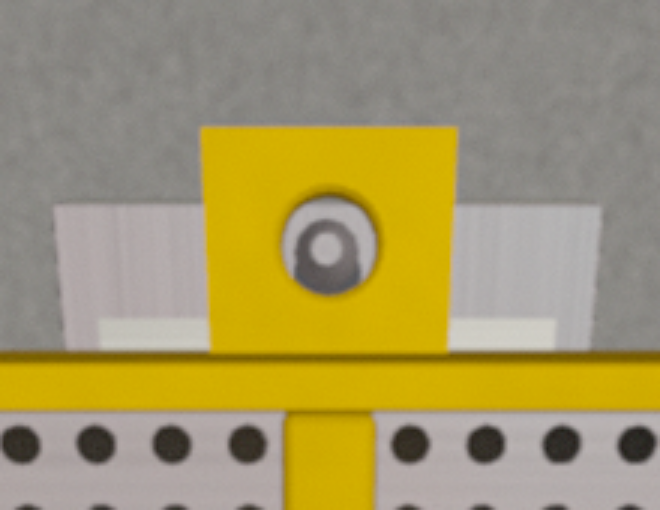

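play_rows(motion="1 -0.0004 -0.0008 -0.005 0 0 0;1 0 0 -0.01 0 0 0;1 0 0 -0.015 0 0 0;1 0 0 -0.015 0 0 0;1 0 0 -0.015 0 0 0;1 0 0 -0.015 0 0 0;1 0 0 -0.015 0 0 0;1 0 0 -0.015 0 0 0;1 0 0 -0.01 0 0 0;1 0 0 -0.007 0 0 0;1 0 0 -0.004 0 0 0;1 0 0 -0.002 0 0 0;1 0 0 0 0 0 0;1 0 0 0 0 0 0")

```text
t: 16.6
ee_pos: [0.4829, -0.0261, 0.0886]
tcp_rot: [[-0.082, 0.997, 0.001], [0.997, 0.082, -0.0], [-0.0, 0.001, -1.0]]
force: [-0.3, -0.1, -2.4]
opening: 0.152
gripper_force: 60.8
```

play_rows(motion="1 0 0 -0.002 0 0 0;1 0 0 -0.001 0 0 0;1 0 0 -0.001 0 0 0;1 0 0 -0.001 0 0 0;1 0 0 0 0 0 0")

```text
t: 17.23
ee_pos: [0.4826, -0.0261, 0.0833]
tcp_rot: [[-0.082, 0.997, -0.0], [0.997, 0.082, 0.0], [0.0, -0.0, -1.0]]
force: [0.2, 0.5, -3.7]
opening: 0.149
gripper_force: 60.9
```

play_rows(motion="1 0 0 -0.001 0 0 0;1 0 0 -0.001 0 0 0;1 0 0 0 0 0 0")

```text
t: 17.6
ee_pos: [0.4827, -0.0261, 0.0831]
tcp_rot: [[-0.082, 0.997, -0.001], [0.997, 0.082, -0.002], [-0.002, -0.001, -1.0]]
force: [-6.1, -0.6, 13.5]
opening: 0.149
gripper_force: 63.2
```

play_rows(motion="1 0 0 0.001 0 0 0;0.4 0 0 0 0 0 0;0 0 0 0 0 0 0;0 0 0 0.002 0 0 0;0 0 0 0.01 0 0 0;0 0 0 0.05 0 0 0;0 0 0 0.05 0 0 0;0 0 0 0.05 0 0 0;0 0 0 0.045 0 0 0;0 0.0188 0.0455 0 0 0 0;0 0.0188 0.0455 0 0 0 0;0 0.0188 0.0455 0 0 0 0;0 0.0188 0.0455 0 0 0 0;0 0.0188 0.0455 0 0 0 0;0 0.0188 0.0455 0 0 0 0;0 0.0188 0.0455 0 0 0 0;0 0 0 0 0 0 0;0 0 0 0 0 0 0")

```text
t: 19.85
ee_pos: [0.6142, 0.2918, 0.2895]
tcp_rot: [[-0.082, 0.997, 0.0], [0.997, 0.082, -0.001], [-0.001, -0.0, -1.0]]
force: [0.6, -0.5, 0.2]
opening: 0.5
gripper_force: 0.0
```

Run:
```python
from h import *
where(); im,W=look('wrist','w5.png')
print(part(im,W,red,(.616,.292))[:3])
for n in ['coarse_mid','collar_a_mid','cover_bar']:
    print(n,[(np.round(r['location'],3).tolist(),round(r['p'],2)) for r in finder.landmark_of(n,'wrist')][:3])
im,W=look('top','t5.png')
cv2.imwrite('pics/t5c.png',cv2.resize(im[100:270,110:390,::-1],None,fx=2.8,fy=2.8))
```

```text
t 19.9 pos [0.6142 0.2918 0.2895] yawY 4.71 tilt 0.04 open 0.50 gf 0.0 F [ 0.6 -0.5  0.2]
(array([0.616, 0.289]), array([0.2014, 0.1441]), -0.3)
coarse_mid [([0.616, 0.293, 0.018], 0.87)]
collar_a_mid [([0.536, 0.444, 0.03], 0.85)]
cover_bar [([0.414, 0.282, 0.039], 0.75)]
```

View pics/t5c.png

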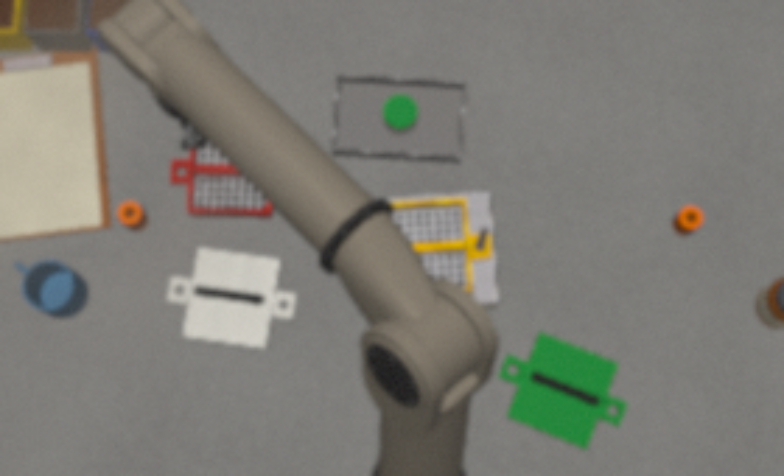

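View pics/w5.png

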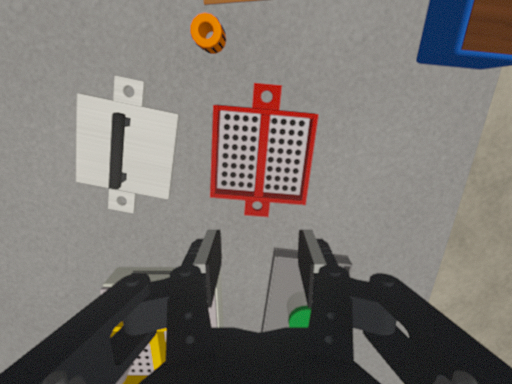

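play_rows(motion="0 0.0015 -0.0022 -0.05 0 0 -0.83;0 0 0 -0.05 0 0 0;0 0 0 -0.05 0 0 0;0 0 0 -0.05 0 0 0;0 0 0 -0.04 0 0 0;0 0 0 -0.02 0 0 0;0 0 0 -0.01 0 0 0;0 0 0 -0.005 0 0 0;0 0 0 0 0 0 0;1 0 0 -0.002 0 0 0;1 0 0 0 0 0 0;1 0 0 0 0 0 0;1 0 0 0 0 0 0;1 0 0 0 0 0 0")

```text
t: 21.85
ee_pos: [0.6164, 0.2906, 0.0133]
tcp_rot: [[0.005, 1.0, 0.002], [1.0, -0.005, 0.001], [0.001, 0.002, -1.0]]
force: [-0.6, -0.1, 5.6]
opening: 0.147
gripper_force: 62.0
```

play_rows(motion="1 0 0 0.01 0 0 0;1 0 0 0.02 0 0 0;1 0 0 0.05 0 0 0;1 0 0 0.05 0 0 0;1 0 0 0.05 0 0 0;1 0 0 0.05 0 0 0;1 0 0 0.04 0 0 0;1 -0.0168 -0.0394 0 0 0 0.105;1 -0.0168 -0.0394 0 0 0 0.105;1 -0.0168 -0.0394 0 0 0 0.105;1 -0.0168 -0.0394 0 0 0 0.105;1 -0.0168 -0.0394 0 0 0 0.105;1 -0.0168 -0.0394 0 0 0 0.105;1 -0.0168 -0.0394 0 0 0 0.105;1 -0.0168 -0.0394 0 0 0 0.105;1 0 0 0 0 0 0;1 0 0 0 0 0 0")

```text
t: 23.98
ee_pos: [0.4812, -0.0239, 0.2829]
tcp_rot: [[-0.084, 0.996, 0.001], [0.996, 0.084, 0.0], [0.0, 0.001, -1.0]]
force: [-0.0, 0.4, -3.5]
opening: 0.148
gripper_force: 60.7
```

Run:
```python
from h import *
s=where(); im,W=look('wrist','w6.png')
print(part(im,W,red,s['ee_pos'],zr=(.25,.33))[:3])
held(im,W,red,s,4.7); rod(W)
```

```text
t 24.0 pos [ 0.4812 -0.0239  0.2829] yawY 4.83 tilt 0.05 open 0.15 gf 60.7 F [-0.   0.4 -3.5]
(array([ 0.4785, -0.0052]), array([0.1452, 0.1624]), 5.08)
body x -0.07409404465846835 0.07132882465165462 ear x -0.021364202803356835 0.01854314748249171 ymax 0.09986768599481348 ear z 0.278972956654213
off in part frame [-0.0014 -0.0011] yaw 4.7
centre [ 0.4799443  -0.02513352] Lhole [0.47306147 0.05858402]
0.185 34 [0.4754 0.0583 0.1966] [0.0116 0.011  0.003 ]
0.198 70 [0.4748 0.0587 0.201 ] [0.0099 0.0109 0.0059]
0.204 87 [0.475  0.0586 0.2078] [0.0073 0.0072 0.0063]
```

play_rows(motion="1 0.0019 0 -0.02 0 0 -0.03;1 0 0 -0.02 0 0 0;1 0 0 -0.014 0 0 0;1 0 0 -0.006 0 0 0;1 0 0 -0.006 0 0 0;1 0 0 0 0 0 0;1 0 0 0 0 0 0")

```text
t: 24.9
ee_pos: [0.4836, -0.025, 0.2168]
tcp_rot: [[-0.08, 0.997, 0.001], [0.997, 0.08, -0.0], [-0.0, 0.001, -1.0]]
force: [0.2, -0.1, -2.6]
opening: 0.149
gripper_force: 60.7
```

```bash
cat >> h.py <<'E'
def holeoff(im,W,s,col):
    "mm offset of rod tip from left hole: image blobs"
    hsv=cv2.cvtColor(im,cv2.COLOR_RGB2HSV).astype(int); m=(~col(hsv)).astype(np.uint8)
    n,l,st,c=cv2.connectedComponentsWithStats(m[:140,150:370])
    for i in range(1,n):
        if 250<st[i,4]<3000 and abs(st[i,2]-st[i,3])<8:
            x0,y0,w,h,_=st[i]; sc=16/((w+h)/2)
            sub=W[y0:y0+h,150+x0:150+x0+w]; t=(sub[...,2]>.206)&(sub[...,2]<.2115)&(m[y0:y0+h,150+x0:150+x0+w]>0); yy,xx=np.nonzero(t)
            yr,xr=np.nonzero(t)
            g=im[y0:y0+h,150+x0:150+x0+w].mean(2)
            print('hole',x0+150+w/2,y0+h/2,w,h,'tip rel mm right/down',(xx.mean()-w/2)*sc if len(xx) else None,(yy.mean()-h/2)*sc if len(yy) else None)
            cv2.imwrite('pics/hole.png',cv2.resize(im[max(y0-15,0):y0+h+15,135+x0:165+x0+w,::-1],None,fx=5,fy=5,interpolation=cv2.INTER_CUBIC))
E
python3 - <<'E'
from h import *
s=where(); im,W=look('wrist','w7.png')
held(im,W,red,s,4.75); rod(W); holeoff(im,W,s,red)
E
```

```text
t 24.9 pos [ 0.4836 -0.025   0.2168] yawY 4.59 tilt 0.06 open 0.15 gf 60.7 F [ 0.2 -0.1 -2.6]
body x -0.0738570828630135 0.07174114490500942 ear x -0.02082752135054518 0.018816440338811007 ymax 0.09981847688803078 ear z 0.2128570099968236
off in part frame [-0.0011 -0.0012] yaw 4.75
centre [ 0.48265965 -0.02621806] Lhole [0.47570376 0.05749344]
0.185 74 [0.4748 0.0583 0.1965] [0.0115 0.0117 0.007 ]
0.198 147 [0.4753 0.0588 0.201 ] [0.0135 0.0133 0.0059]
0.204 244 [0.4752 0.0593 0.2077] [0.0159 0.0159 0.0064]
hole 259.5 86.5 33 35 tip rel mm right/down -0.6447058823529408 -1.3788235294117646
```

View pics/hole.png

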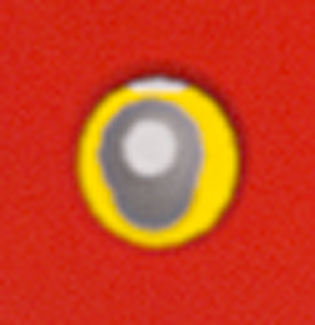

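play_rows(motion="1 -0.0008 0.0012 -0.002 0 0 0;1 0 0 -0.01 0 0 0;1 0 0 -0.015 0 0 0;1 0 0 -0.015 0 0 0;1 0 0 -0.015 0 0 0;1 0 0 -0.015 0 0 0;1 0 0 -0.012 0 0 0;1 0 0 -0.006 0 0 0;1 0 0 -0.005 0 0 0;1 0 0 0 0 0 0;1 0 0 -0.001 0 0 0;1 0 0 -0.001 0 0 0;1 0 0 0 0 0 0")

```text
t: 26.58
ee_pos: [0.4825, -0.0238, 0.1194]
tcp_rot: [[-0.08, 0.997, 0.0], [0.997, 0.08, -0.0], [-0.0, 0.0, -1.0]]
force: [-0.2, -0.5, -2.2]
opening: 0.146
gripper_force: 60.7
```

play_rows(motion="1 0 0 -0.001 0 0 0;1 0 0 -0.001 0 0 0;1 0 0 -0.001 0 0 0;1 0 0 0 0 0 0")

```text
t: 27.08
ee_pos: [0.4825, -0.0238, 0.1172]
tcp_rot: [[-0.08, 0.997, -0.0], [0.997, 0.08, -0.001], [-0.001, -0.0, -1.0]]
force: [-3.6, -0.5, 6.1]
opening: 0.144
gripper_force: 62.0
```

play_rows(motion="1 0 0 0.0005 0 0 0;0.4 0 0 0 0 0 0;0 0 0 0 0 0 0;0 0 0 0.002 0 0 0;0 0 0 0.01 0 0 0;0 0 0 0.05 0 0 0;0 0 0 0.05 0 0 0;0 0 0 0.05 0 0 0;0 0 0 0.025 0 0 0;0 -0.01 0.0437 0 0 0 0;0 -0.01 0.0437 0 0 0 0;0 -0.01 0.0437 0 0 0 0;0 -0.01 0.0437 0 0 0 0;0 -0.01 0.0437 0 0 0 0;0 -0.01 0.0437 0 0 0 0;0 -0.01 0.0437 0 0 0 0;0 0 0 0 0 0 0;0 0 0 0 0 0 0")

```text
t: 29.32
ee_pos: [0.4127, 0.2816, 0.3041]
tcp_rot: [[-0.08, 0.997, 0.001], [0.997, 0.08, -0.001], [-0.001, 0.0, -1.0]]
force: [-0.4, -1.2, -0.3]
opening: 0.505
gripper_force: 0.0
```

Run:
```python
from h import *
where(); im,W=look('wrist','w8.png'); z=W[...,2]
m=(z>.006)&(z<.05)&(np.hypot(W[...,0]-.412,W[...,1]-.282)<.13)
m=cv2.morphologyEx(m.astype(np.uint8),cv2.MORPH_OPEN,np.ones((3,3),np.uint8))
n,l,st,_=cv2.connectedComponentsWithStats(m); m=(l==1+np.argmax(st[1:,4])); print('plate',cv2.minAreaRect(W[m][:,:2].astype(np.float32)),np.median(z[m]))
b=m&(z>.034)&(im.mean(2)<80); print('bar',cv2.minAreaRect(W[b][:,:2].astype(np.float32)),np.median(z[b]))
for n in ['cover_bar','collar_a_mid']:
    print(n,[(np.round(r['location'],3).tolist(),round(r['p'],2)) for r in finder.landmark_of(n,'wrist')][:3])
# stack check
im,W=look('scene','s8.png'); c,M=T('scene')
for n in ['coarse_mid','medium_mid']: print(n,[(np.round(r['location'],3).tolist(),round(r['p'],2)) for r in finder.landmark_of(n,'scene')][:3])
z=W[...,2]; k=red(cv2.cvtColor(im,cv2.COLOR_RGB2HSV).astype(int))&(z>.1)&(z<.16); p=W[k]; t=p[p[:,2]>.132]
A=np.c_[t[:,:2]-[.482,-.0245],np.ones(len(t))]; print(len(t),np.linalg.lstsq(A,t[:,2],rcond=None)[0])
```

```text
t 29.3 pos [0.4127 0.2816 0.3041] yawY 4.59 tilt 0.05 open 0.50 gf 0.0 F [-0.4 -1.2 -0.3]
plate ((0.46092772483825684, 0.27779218554496765), (0.2021835744380951, 0.14530082046985626), 82.9820327758789) 0.011510665931104669
bar ((0.45963263511657715, 0.27891653776168823), (0.10593070834875107, 0.011983153410255909), 82.83666229248047) 0.04324155708077482
cover_bar [([0.465, 0.28, 0.038], 0.66)]
collar_a_mid [([0.536, 0.446, 0.031], 0.6)]
coarse_mid [([0.481, -0.019, 0.121], 0.75), ([0.478, 0.058, 0.206], 0.18)]
medium_mid []
351 [0.00098406 0.00246897 0.13746034]
```

View pics/w8.png

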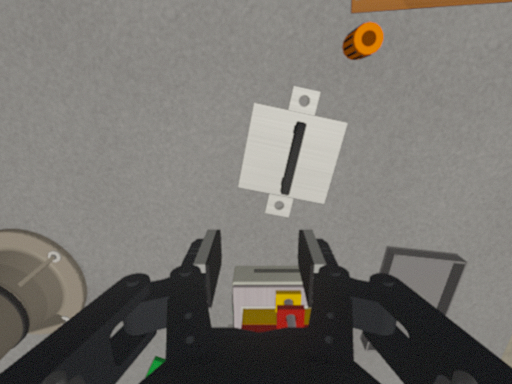

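play_rows(motion="0 0.0238 -0.0018 0 0 0 -0.96;0 0.0238 -0.0018 -0.04 0 0 -0.97;0 0 0 -0.05 0 0 0;0 0 0 -0.05 0 0 0;0 0 0 -0.05 0 0 0;0 0 0 -0.04 0 0 0;0 0 0 -0.03 0 0 0;0 0 0 -0.015 0 0 0;0 0 0 -0.005 0 0 0;0 0 0 0 0 0 0;0 0 0 0 0 0 0;1 0 0 -0.002 0 0 0;1 0 0 0 0 0 0;1 0 0 0 0 0 0;1 0 0 0 0 0 0;1 0 0 0 0 0 0")

```text
t: 31.62
ee_pos: [0.4608, 0.2787, 0.0225]
tcp_rot: [[0.122, 0.993, 0.002], [0.993, -0.122, 0.0], [0.0, 0.001, -1.0]]
force: [-0.3, -0.8, 6.0]
opening: 0.147
gripper_force: 60.6
```

play_rows(motion="0.5 0 0 0 0 0 0;0.5 0 0 -0.002 0 0 0;0.5 0 0 -0.0015 0 0 0;0.5 0 0 0 0 0 0;1 0 0 0 0 0 0;1 0 0 0 0 0 0;1 0 0 0 0 0 0;1 0 0 0 0 0 0;1 0 0 0 0 0 0")

```text
t: 32.75
ee_pos: [0.46, 0.2786, 0.0184]
tcp_rot: [[0.121, 0.993, 0.0], [0.993, -0.121, 0.0], [0.0, 0.0, -1.0]]
force: [-1.2, 0.3, 0.1]
opening: 0.152
gripper_force: 59.0
```

play_rows(motion="1 0 0 0.01 0 0 0;1 0 0 0.02 0 0 0;1 0 0 0.05 0 0 0;1 0 0 0.05 0 0 0;1 0 0 0.05 0 0 0;1 0 0 0.05 0 0 0;1 0 0 0.04 0 0 0;1 0.0028 -0.0379 0 0 0 0.243;1 0.0028 -0.0379 0 0 0 0.243;1 0.0028 -0.0379 0 0 0 0.243;1 0.0028 -0.0379 0 0 0 0.243;1 0.0028 -0.0379 0 0 0 0.243;1 0.0028 -0.0379 0 0 0 0.243;1 0.0028 -0.0379 0 0 0 0.243;1 0.0028 -0.0379 0 0 0 0.243;1 0 0 0 0 0 0;1 0 0 0 0 0 0")

```text
t: 34.88
ee_pos: [0.4821, -0.0235, 0.2889]
tcp_rot: [[-0.083, 0.997, 0.0], [0.997, 0.083, 0.0], [0.0, 0.0, -1.0]]
force: [-0.2, 0.2, -3.6]
opening: 0.146
gripper_force: 59.3
```

Run:
```python
from h import *
s=where(); im,W=look('wrist','w9.png')
f=lambda h:(h[...,1]<70)&(h[...,2]>110)
c,wh,a,m=part(im,W,f,s['ee_pos'],zr=(s['ee_pos'][2]-.03,s['ee_pos'][2]+.01)); print(c,wh,a)
held(im,W,f,s,4.7,zr=(-.03,.01)); rod(W)
```

```text
t 34.9 pos [ 0.4821 -0.0235  0.2889] yawY 4.74 tilt 0.03 open 0.15 gf 59.3 F [-0.2  0.2 -3.6]
[0.4781 0.0103] [0.1449 0.1346] -85.5
body x -0.07368500281965593 0.07127462519354931 ear x -0.02132371193696572 0.019036320469762988 ymax 0.1012267279722619 ear z 0.28189695972017464
off in part frame [-0.0012  0.0002] yaw 4.7
centre [ 0.48086138 -0.02333142] Lhole [0.47397855 0.06038612]
0.185 29 [0.475  0.0581 0.1966] [0.0113 0.0114 0.0028]
0.198 73 [0.4749 0.0586 0.2008] [0.0103 0.0104 0.0059]
0.204 77 [0.475  0.0586 0.2079] [0.0069 0.0073 0.0063]
```

View pics/w9.png

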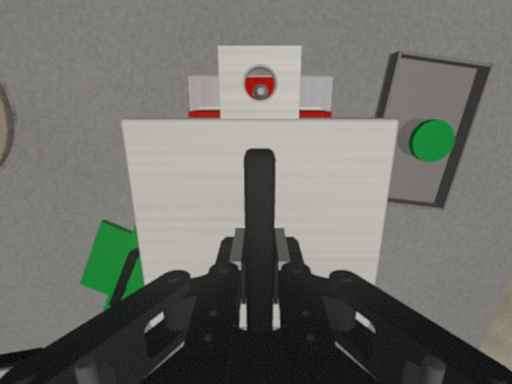

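play_rows(motion="1 0.0006 -0.001 -0.02 0 0 0.02;1 0 0 -0.02 0 0 0;1 0 0 -0.014 0 0 0;1 0 0 -0.007 0 0 0;1 0 0 -0.006 0 0 0;1 0 0 0 0 0 0;1 0 0 0 0 0 0")

```text
t: 35.8
ee_pos: [0.4835, -0.0256, 0.2218]
tcp_rot: [[-0.084, 0.996, 0.001], [0.996, 0.084, 0.0], [-0.0, 0.001, -1.0]]
force: [0.8, -0.1, -3.7]
opening: 0.152
gripper_force: 59.2
```

Run:
```python
from h import *
s=where(); im,W=look('wrist','w10.png')
f=lambda h:(h[...,1]<70)&(h[...,2]>110)
held(im,W,f,s,4.7,zr=(-.03,.01)); rod(W)
# hole: non-bright blob in the ear
g=cv2.cvtColor(im,cv2.COLOR_RGB2GRAY); cv2.imwrite('pics/hole2.png',cv2.resize(im[50:130,210:310,::-1],None,fx=5,fy=5,interpolation=cv2.INTER_CUBIC))
```

```text
t 35.8 pos [ 0.4835 -0.0256  0.2218] yawY 4.80 tilt 0.06 open 0.15 gf 59.2 F [ 0.8 -0.1 -3.7]
body x -0.0736875672893956 0.07151826921092685 ear x -0.02141064211811656 0.018883070361378134 ymax 0.1012914162628516 ear z 0.21478183774029708
off in part frame [-0.0011  0.0003] yaw 4.7
centre [ 0.48235262 -0.0253936 ] Lhole [0.47546978 0.05832394]
0.185 66 [0.4749 0.0581 0.1965] [0.0112 0.0116 0.0105]
0.198 153 [0.475  0.0587 0.2012] [0.0158 0.0147 0.0059]
0.204 218 [0.475  0.0598 0.2078] [0.0161 0.0146 0.0064]
```

View pics/hole2.png

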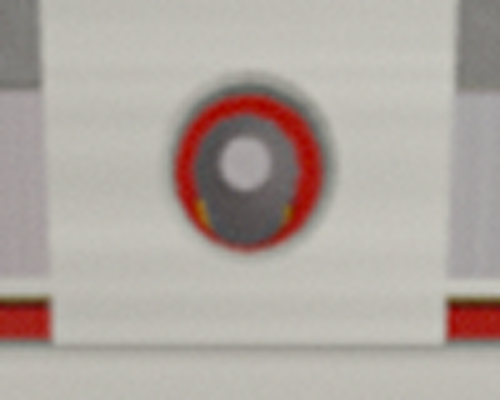

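play_rows(motion="1 -0.0004 0 -0.002 0 0 0;1 0 0 -0.01 0 0 0;1 0 0 -0.012 0 0 0;1 0 0 -0.012 0 0 0;1 0 0 -0.012 0 0 0;1 0 0 -0.008 0 0 0;1 0 0 -0.004 0 0 0;1 0 0 -0.002 0 0 0;1 0 0 0 0 0 0;1 0 0 -0.001 0 0 0;1 0 0 0 0 0 0")

```text
t: 37.22
ee_pos: [0.4827, -0.0257, 0.1585]
tcp_rot: [[-0.084, 0.997, 0.0], [0.997, 0.084, -0.0], [-0.0, 0.0, -1.0]]
force: [-1.5, -0.1, -3.9]
opening: 0.151
gripper_force: 59.2
```

play_rows(motion="1 0 0 -0.001 0 0 0;1 0 0 -0.001 0 0 0;1 0 0 -0.0005 0 0 0;1 0 0 0 0 0 0")

```text
t: 37.72
ee_pos: [0.4827, -0.0257, 0.1563]
tcp_rot: [[-0.084, 0.997, -0.0], [0.997, 0.084, -0.0], [-0.0, -0.0, -1.0]]
force: [-2.2, -0.9, 4.3]
opening: 0.152
gripper_force: 60.3
```

play_rows(motion="1 0 0 0.0005 0 0 0;0.4 0 0 0 0 0 0;0 0 0 0 0 0 0;0 0 0 0.003 0 0 0;0 0 0 0.02 0 0 0;0 0 0 0.05 0 0 0;0 0 0 0.05 0 0 0;0 0 0 0.01 0 0 0;0 0.0066 0.0588 0 0 0 0;0 0.0066 0.0588 0 0 0 0;0 0.0066 0.0588 0 0 0 0;0 0.0066 0.0588 0 0 0 0;0 0.0066 0.0588 0 0 0 0;0 0.0066 0.0588 0 0 0 0;-0.3 0.0066 0.0588 0 0 0 0;-0.3 0.0066 0.0588 0 0 0 0;-0.3 0 0 0 0 0 0;-0.3 0 0 0 0 0 0")

```text
t: 39.98
ee_pos: [0.5352, 0.4444, 0.288]
tcp_rot: [[-0.084, 0.996, -0.001], [0.996, 0.084, -0.002], [-0.002, -0.001, -1.0]]
force: [-0.0, -1.1, 0.6]
opening: 0.649
gripper_force: 0.0
```

```bash
cat >> h.py <<'E'
def collar(im,W,near):
    z=W[...,2]; hsv=cv2.cvtColor(im,cv2.COLOR_RGB2HSV)
    o=(hsv[...,0]>4)&(hsv[...,0]<22)&(hsv[...,1]>120)&(np.hypot(W[...,0]-near[0],W[...,1]-near[1])<.06)
    zt=np.nanpercentile(z[o],98); m=o&(abs(z-zt)<.006); p=W[m][:,:2].astype(np.float32); e=cv2.minEnclosingCircle(p)
    print('collar',e,'rect',cv2.minAreaRect(p)[:2],'ztop',zt,m.sum()); return np.array(e[0])
E
python3 - <<'E'
from h import *
s=where(); im,W=look('wrist','w11.png'); collar(im,W,(.537,.444))
im,W=look('scene','s11.png'); z=W[...,2]
k=(abs(z-.15)<.006)&(abs(W[...,0]-.482)<.06)&(abs(W[...,1]+.0245)<.06); t=W[k]
A=np.c_[t[:,:2]-[.482,-.0245],np.ones(len(t))]; print(len(t),np.linalg.lstsq(A,t[:,2],rcond=None)[0])
cv2.imwrite('pics/s11c.png',cv2.resize(im[150:260,90:400,::-1],None,fx=2.5,fy=2.5))
E
```

```text
t 40.0 pos [0.5352 0.4444 0.288 ] yawY 4.84 tilt 0.12 open 0.65 gf 0.0 F [-0.  -1.1  0.6]
collar ((0.5355703830718994, 0.44217583537101746), 0.01895361766219139) rect ((0.5353206992149353, 0.44235658645629883), (0.03690220043063164, 0.03632700443267822)) ztop 0.05597711812070982 470
638 [-0.00306139 -0.00024596  0.1506005 ]
```

View pics/s11c.png

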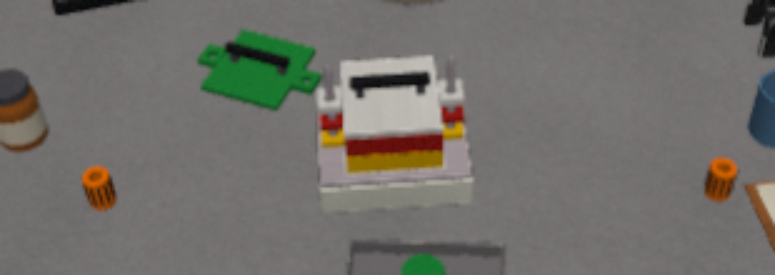

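play_rows(motion="-0.3 0.0003 -0.002 -0.05 0 0 0;-0.3 0 0 -0.05 0 0 0;-0.3 0 0 -0.05 0 0 0;-0.3 0 0 -0.05 0 0 0;-0.3 0 0 -0.03 0 0 0;-0.3 0 0 -0.02 0 0 0;-0.3 0 0 -0.01 0 0 0;-0.3 0 0 -0.006 0 0 0;-0.3 0 0 0 0 0 0;1 0 0 0 0 0 0;1 0 0 0 0 0 0;1 0 0 0 0 0 0;1 0 0 0 0 0 0;1 0 0 0 0 0 0")

```text
t: 41.82
ee_pos: [0.5363, 0.4436, 0.0248]
tcp_rot: [[-0.084, 0.996, 0.002], [0.996, 0.084, 0.002], [0.001, 0.002, -1.0]]
force: [0.0, -0.2, 5.2]
opening: 0.435
gripper_force: 60.4
```

play_rows(motion="1 0 0 0.02 0 0 0;1 0 0 0.05 0 0 0;1 0 0 0.05 0 0 0;1 0 0 0.05 0 0 0;1 0 0 0.05 0 0 0;1 0 0 0.03 0 0 0;1 -0.0076 -0.048 0 0 0 0;1 -0.0076 -0.048 0 0 0 0;1 -0.0076 -0.048 0 0 0 0;1 -0.0076 -0.048 0 0 0 0;1 -0.0076 -0.048 0 0 0 0;1 -0.0076 -0.048 0 0 0 0;1 -0.0076 -0.048 0 0 0 0;1 -0.0076 -0.048 0 0 0 0;1 0 0 0 0 0 0;1 0 0 0 0 0 0;1 0 0 0 0 0 0")

```text
t: 43.95
ee_pos: [0.4749, 0.0607, 0.2737]
tcp_rot: [[-0.087, 0.996, 0.001], [0.996, 0.087, 0.001], [0.0, 0.001, -1.0]]
force: [0.4, -0.3, -0.9]
opening: 0.434
gripper_force: 60.3
```

```bash
cat >> h.py <<'E'
def collar2(im,W,s):
    P=np.array(s['ee_pos']); z=W[...,2]; hsv=cv2.cvtColor(im,cv2.COLOR_RGB2HSV)
    o=(hsv[...,0]>4)&(hsv[...,0]<22)&(hsv[...,1]>120)&(np.hypot(W[...,0]-P[0],W[...,1]-P[1])<.05)&(z>P[2])
    zt=np.nanpercentile(z[o],97); m=o&(abs(z-zt)<.004); p=W[m]; 
    r=np.hypot(*(p[:,:2]-P[:2]).T)
    from scipy.optimize import least_squares
    # bore edge and outer: annulus centroid via rect extents in tool frame
    R=np.array(s['tcp_rot'])[:2,:2]; q=(p[:,:2]-P[:2])@R
    print('ztop',zt,'n',m.sum(),'tool x ext',q[:,0].min(),q[:,0].max(),'tool y ext',q[:,1].min(),q[:,1].max())
    e=cv2.minEnclosingCircle(p[:,:2].astype(np.float32)); print('circ',e,'rel',np.array(e[0])-P[:2]); return np.array(e[0])
E
python3 - <<'E'
from h import *
s=where(); im,W=look('wrist','w12.png'); collar2(im,W,s); rod(W)
E
```

```text
t 44.0 pos [0.4749 0.0607 0.2737] yawY 4.99 tilt 0.05 open 0.43 gf 60.3 F [ 0.4 -0.3 -0.9]
ztop 0.3042257106080202 n 3593 tool x ext -0.01984017929160182 0.01836020561474745 tool y ext -0.01977742993826021 0.017658440485812905
circ ((0.4741787016391754, 0.0591752864420414), 0.01989898644387722) rel [-0.00067912 -0.00149714]
0.16 99 [0.4744 0.0632 0.1731] [0.0119 0.0065 0.0244]
0.185 82 [0.4744 0.0631 0.1924] [0.011  0.0064 0.0128]
0.198 45 [0.4745 0.0624 0.2007] [0.0098 0.0045 0.0056]
```

View pics/w12.png

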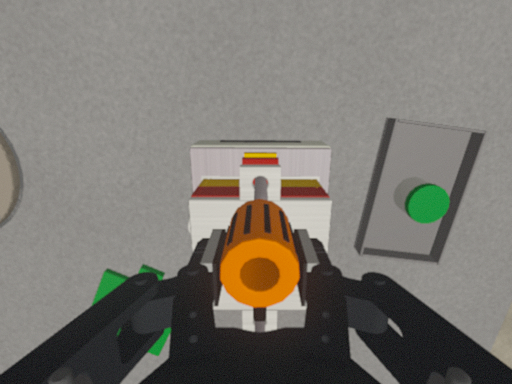

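play_rows(motion="1 0.0007 -0.0005 -0.015 0 0 0;1 0 0 -0.015 0 0 0;1 0 0 -0.01 0 0 0;1 0 0 -0.006 0 0 0;1 0 0 -0.006 0 0 0;1 0 0 0 0 0 0;1 0 0 0 0 0 0")

```text
t: 44.88
ee_pos: [0.4759, 0.0583, 0.2217]
tcp_rot: [[-0.084, 0.996, 0.001], [0.996, 0.084, 0.0], [-0.0, 0.001, -1.0]]
force: [-0.5, -0.2, -1.4]
opening: 0.432
gripper_force: 60.3
```

Run:
```python
from h import *
s=where(); im,W=look('wrist','w13.png'); collar2(im,W,s); rod(W)
```

```text
t 44.9 pos [0.4759 0.0583 0.2217] yawY 4.80 tilt 0.05 open 0.43 gf 60.3 F [-0.5 -0.2 -1.4]
ztop 0.25218314355553395 n 3591 tool x ext -0.019759151757243503 0.018508262294098247 tool y ext -0.01977096504994648 0.017593154303813804
circ ((0.4749413728713989, 0.05727671831846237), 0.01967589557170868) rel [-0.00097404 -0.00103832]
0.16 28 [0.4746 0.064  0.163 ] [0.0092 0.0028 0.0059]
0.198 171 [0.474  0.0727 0.2012] [0.0356 0.0145 0.0059]
0.204 163 [0.4735 0.0728 0.2075] [0.0361 0.0164 0.0064]
```

play_rows(motion="1 0 0.0011 -0.002 0 0 0;1 0 0 -0.01 0 0 0;1 0 0 -0.01 0 0 0;1 0 0 -0.01 0 0 0;1 0 0 -0.006 0 0 0;1 0 0 -0.003 0 0 0;1 0 0 0 0 0 0;1 0 0 -0.001 0 0 0;1 0 0 -0.001 0 0 0;1 0 0 0 0 0 0")

```text
t: 46.18
ee_pos: [0.4757, 0.0593, 0.1784]
tcp_rot: [[-0.084, 0.996, 0.0], [0.996, 0.084, -0.0], [-0.0, 0.0, -1.0]]
force: [0.5, -0.3, -2.0]
opening: 0.433
gripper_force: 60.3
```

Expected seat is at TCP ≈ 0.1750.

play_rows(motion="1 0 0 -0.001 0 0 0;1 0 0 -0.001 0 0 0;1 0 0 -0.001 0 0 0;1 0 0 -0.0005 0 0 0;1 0 0 0 0 0 0")

```text
t: 46.8
ee_pos: [0.4756, 0.0594, 0.1748]
tcp_rot: [[-0.084, 0.996, 0.0], [0.996, 0.084, 0.0], [-0.0, 0.0, -1.0]]
force: [-0.3, -0.4, -1.4]
opening: 0.434
gripper_force: 60.4
```

play_rows(motion="1 0 0 -0.001 0 0 0;1 0 0 -0.0005 0 0 0;1 0 0 0 0 0 0")

```text
t: 47.18
ee_pos: [0.4757, 0.0594, 0.1746]
tcp_rot: [[-0.084, 0.997, -0.0], [0.997, 0.084, -0.001], [-0.001, -0.0, -1.0]]
force: [-4.9, -1.6, 8.8]
opening: 0.437
gripper_force: 61.3
```

play_rows(motion="1 0 0 0.0005 0 0 0;0 0 0 0 0 0 0;-0.3 0 0 0 0 0 0;-0.3 0 0 0 0 0 0;-0.3 0 0 0.02 0 0 0;-0.3 0 0 0.05 0 0 0;-0.3 0 0 0.05 0 0 0;-0.3 0.007 -0.0501 0 0 0 0;-0.3 0.007 -0.0501 0 0 0 0;-0.3 0.007 -0.0501 0 0 0 0;-0.3 0.007 -0.0501 0 0 0 0;-0.3 0.007 -0.0501 0 0 0 0;-0.3 0.007 -0.0501 0 0 0 0;-0.3 0.007 -0.0501 0 0 0 0;-0.3 0.007 -0.0501 0 0 0 0;-0.3 0.007 -0.0501 0 0 0 0;-0.3 0.007 -0.0501 0 0 0 0;-0.3 0 0 0 0 0 0;-0.3 0 0 0 0 0 0")

```text
t: 49.55
ee_pos: [0.5459, -0.4411, 0.2948]
tcp_rot: [[-0.084, 0.996, 0.002], [0.996, 0.084, 0.001], [0.001, 0.002, -1.0]]
force: [0.1, -0.6, 0.5]
opening: 0.652
gripper_force: 0.0
```

Run:
```python
from h import *
s=where(); im,W=look('wrist','w14.png'); collar(im,W,(.546,-.442))
```

```text
t 49.5 pos [ 0.5459 -0.4411  0.2948] yawY 4.82 tilt 0.11 open 0.65 gf 0.0 F [ 0.1 -0.6  0.5]
collar ((0.5213072896003723, -0.4305136799812317), 0.008504967205226421) rect ((0.5193180441856384, -0.4279404878616333), (0.01679830625653267, 0.007130064070224762)) ztop 0.3813510093289076 28
```

Run:
```python
from h import *
s=where(); im,W=look('wrist','w14.png'); W[W[...,2]>.07]=np.nan; collar(im,W,(.546,-.442))
```

```text
t 49.6 pos [ 0.5462 -0.4402  0.295 ] yawY 4.90 tilt 0.09 open 0.66 gf 0.0 F [ 0.7 -0.2 -0. ]
collar ((0.5461210012435913, -0.4410523474216461), 0.018903525546193123) rect ((0.5462422370910645, -0.44113001227378845), (0.035963356494903564, 0.036271832883358)) ztop 0.055883288891257925 443
```

View pics/w14.png

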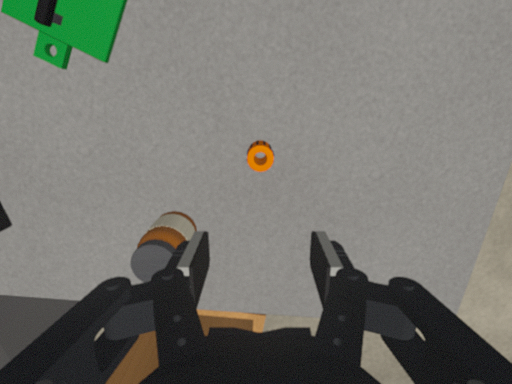

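play_rows(motion="-0.3 0 -0.0005 -0.05 0 0 0;-0.3 0 0 -0.05 0 0 0;-0.3 0 0 -0.05 0 0 0;-0.3 0 0 -0.05 0 0 0;-0.3 0 0 -0.035 0 0 0;-0.3 0 0 -0.02 0 0 0;-0.3 0 0 -0.011 0 0 0;-0.3 0 0 -0.006 0 0 0;-0.3 0 0 0 0 0 0;1 0 0 0 0 0 0;1 0 0 0 0 0 0;1 0 0 0 0 0 0;1 0 0 0 0 0 0;1 0 0 0 0 0 0")

```text
t: 51.4
ee_pos: [0.5466, -0.4428, 0.0234]
tcp_rot: [[-0.084, 0.997, 0.002], [0.997, 0.084, -0.002], [-0.002, 0.002, -1.0]]
force: [0.2, -0.8, 5.9]
opening: 0.434
gripper_force: 60.5
```

play_rows(motion="1 0 0 0.02 0 0 0;1 0 0 0.05 0 0 0;1 0 0 0.05 0 0 0;1 0 0 0.05 0 0 0;1 0 0 0.05 0 0 0;1 0 0 0.03 0 0 0;1 -0.0081 0.0475 0 0 0 0;1 -0.0081 0.0475 0 0 0 0;1 -0.0081 0.0475 0 0 0 0;1 -0.0081 0.0475 0 0 0 0;1 -0.0081 0.0475 0 0 0 0;1 -0.0081 0.0475 0 0 0 0;1 -0.0081 0.0475 0 0 0 0;1 0 0 0 0 0 0;1 0 0 0 0 0 0;1 0 0 0 0 0 0")

```text
t: 53.4
ee_pos: [0.4889, -0.111, 0.2719]
tcp_rot: [[-0.082, 0.997, -0.0], [0.997, 0.082, -0.0], [-0.0, -0.0, -1.0]]
force: [-0.2, -0.7, -1.3]
opening: 0.434
gripper_force: 60.3
```

Run:
```python
from h import *
s=where(); im,W=look('wrist','w15.png'); collar2(im,W,s)
z=W[...,2]; m=(z>.165)&(z<.2105)&(np.hypot(W[...,0]-.4887,W[...,1]+.1087)<.015)
print(m.sum(), W[m].mean(0) if m.any() else '')
m=(z>.2)&(z<.2105)&(np.hypot(W[...,0]-.4749,W[...,1]-.0587)<.012); print('left tip',m.sum(), W[m].mean(0) if m.any() else '')
im2,W2=look('scene','s15.png'); z=W2[...,2]; m=(z>.17)&(z<.2105)&(np.hypot(W2[...,0]-.4887,W2[...,1]+.1087)<.015); print('scene R',m.sum(),W2[m].mean(0) if m.any() else '');
```

```text
t 53.4 pos [ 0.4889 -0.111   0.2719] yawY 4.68 tilt 0.00 open 0.43 gf 60.3 F [-0.2 -0.7 -1.3]
ztop 0.30376701030217523 n 3757 tool x ext -0.017637594049236094 0.020651477199321436 tool y ext -0.020085386950722654 0.018032582212441278
circ ((0.4877427816390991, -0.10904169082641602), 0.021012280136346817) rel [-0.00114344  0.00196065]
239 [ 0.48834429 -0.10473736  0.18966707]
left tip 0 
scene R 32 [ 0.49183305 -0.10747376  0.18962596]
```

play_rows(motion="1 0.0006 0.001 -0.015 0 0 0;1 0 0 -0.015 0 0 0;1 0 0 -0.01 0 0 0;1 0 0 -0.006 0 0 0;1 0 0 -0.004 0 0 0;1 0 0 0 0 0 0;1 0 0 0 0 0 0")

```text
t: 54.38
ee_pos: [0.4899, -0.1087, 0.2222]
tcp_rot: [[-0.084, 0.996, 0.001], [0.996, 0.084, -0.0], [-0.0, 0.001, -1.0]]
force: [-0.1, 0.3, -1.4]
opening: 0.435
gripper_force: 60.3
```

Run:
```python
from h import *
s=where(); im,W=look('wrist','w16.png'); collar2(im,W,s)
z=W[...,2]; m=(z>.165)&(z<.2105)&(np.hypot(W[...,0]-.4887,W[...,1]+.1087)<.012)&(im[...,0]<im[...,2]*1.3)
print(m.sum(), W[m].mean(0) if m.any() else '')
```

```text
t 54.4 pos [ 0.4899 -0.1087  0.2222] yawY 4.80 tilt 0.05 open 0.44 gf 60.3 F [-0.1  0.3 -1.4]
ztop 0.25417207450886886 n 3758 tool x ext -0.01709829868735004 0.020275394791465402 tool y ext -0.019803268460065936 0.018401969875081588
circ ((0.4890335202217102, -0.10690082609653473), 0.02084013633430004) rel [-0.00081888  0.00176881]
0
```

play_rows(motion="1 -0.0002 -0.0017 -0.002 0 0 0;1 0 0 -0.01 0 0 0;1 0 0 -0.01 0 0 0;1 0 0 -0.01 0 0 0;1 0 0 -0.007 0 0 0;1 0 0 -0.003 0 0 0;1 0 0 0 0 0 0;1 0 0 -0.001 0 0 0;1 0 0 -0.001 0 0 0;1 0 0 -0.001 0 0 0;1 0 0 0 0 0 0")

```text
t: 55.8
ee_pos: [0.4893, -0.1104, 0.1768]
tcp_rot: [[-0.084, 0.996, 0.0], [0.996, 0.084, 0.0], [-0.0, 0.0, -1.0]]
force: [0.6, -1.0, -1.3]
opening: 0.433
gripper_force: 60.3
```

play_rows(motion="1 0 0 -0.001 0 0 0;1 0 0 -0.001 0 0 0;1 0 0 -0.001 0 0 0;1 0 0 -0.0005 0 0 0;1 0 0 0 0 0 0;1 0 0 -0.0005 0 0 0;1 0 0 -0.0005 0 0 0;1 0 0 0 0 0 0")

```text
t: 56.8
ee_pos: [0.4894, -0.1103, 0.1733]
tcp_rot: [[-0.084, 0.996, -0.0], [0.996, 0.084, -0.001], [-0.001, -0.0, -1.0]]
force: [-3.8, -0.2, 7.4]
opening: 0.436
gripper_force: 61.1
```

Seated. Release, retreat and check.

play_rows(motion="1 0 0 0.0005 0 0 0;0 0 0 0 0 0 0;-0.3 0 0 0 0 0 0;-0.3 0 0 0 0 0 0;-0.3 0 0 0.02 0 0 0;-0.3 0 0 0.05 0 0 0;-0.3 0 0 0.05 0 0 0;-0.3 0 0 0.03 0 0 0;-0.3 0 -0.05 0 0 0 0;-0.3 0 -0.05 0 0 0 0;-0.3 0 -0.05 0 0 0 0;-0.3 0 -0.05 0 0 0 0;-0.3 0 0 0 0 0 0;-0.3 0 0 0 0 0 0")

```text
t: 58.55
ee_pos: [0.4895, -0.3096, 0.3225]
tcp_rot: [[-0.084, 0.996, 0.0], [0.996, 0.084, 0.001], [0.001, 0.0, -1.0]]
force: [0.4, 0.1, 0.4]
opening: 0.652
gripper_force: 0.0
```

Run:
```python
from h import *
where(); im,W=look('scene','s17.png'); z=W[...,2]
k=(abs(z-.15)<.006)&(abs(W[...,0]-.482)<.06)&(abs(W[...,1]+.0245)<.06); t=W[k]
A=np.c_[t[:,:2]-[.482,-.0245],np.ones(len(t))]; print(len(t),np.linalg.lstsq(A,t[:,2],rcond=None)[0])
hsv=cv2.cvtColor(im,cv2.COLOR_RGB2HSV); o=(hsv[...,0]>4)&(hsv[...,0]<18)&(hsv[...,1]>150)&(z>.14)&(z<.25)
for s in (1,-1):
    p=W[o&((W[...,1]+.0245)*s>0)]; print('collar z',p[:,2].min(),p[:,2].max(),p.mean(0))
for n in ['tin_mid','jar','mug']: print(n,[(np.round(r['location'],3).tolist(),round(r['p'],2)) for r in finder.landmark_of(n,'scene')][:2])
cv2.imwrite('pics/s17c.png',cv2.resize(im[150:290,90:420,::-1],None,fx=2.4,fy=2.4))
```

```text
t 58.5 pos [ 0.4895 -0.3096  0.3225] yawY 4.83 tilt 0.08 open 0.65 gf 0.0 F [0.4 0.1 0.4]
629 [-0.00239298  0.00344369  0.15040271]
collar z 0.14844433137813984 0.2130109466829606 [0.48529532 0.05957774 0.18792886]
collar z 0.1488843485118072 0.21041374978023164 [ 0.49915183 -0.1063863   0.18713858]
tin_mid [([0.715, 0.019, 0.029], 0.62)]
jar [([0.418, -0.587, 0.004], 0.88)]
mug [([0.483, -0.025, 0.172], 0.18)]
```

View pics/s17c.png

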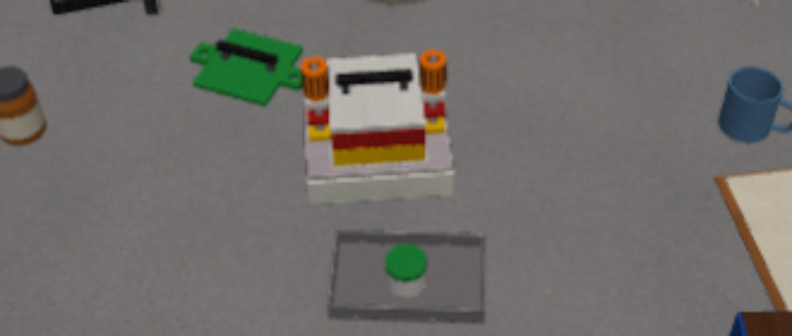

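The crop shows both collars on the cover at (314,78) and (433,72), the stack flat, the tin in the tray at (406,268), and the jar and mug where they were.

```bash
python3 -c "
from rig import arm; print(arm.sign_off())"
```

```text
the job is handed in; nothing more can be done
None
```

The job is handed in: the tin is in the tray; the yellow screen, red screen and cover are seated on the deck in that order with a collar on each rod; jar and mug were left alone, and no blue screen or brush was present.

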